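Lock the chopping-board clamp with the hex key

TASK

Lock the clamp that holds down the chopping board: take the orange-handled hex key out of the wooden rack, push it fully home in the hex socket of the clamp screw, and only then turn the screw clockwise (seen from above) to its stop, so that its white line points at the red dot. Leave the key standing seated in the screw, let go and back away; leave the blue-handled key in the rack.

Things in the scene. Friction and masses are not known exactly. Their poses are not given: they have to be found in the camera images.
- key_orange: T-handled hex key, upright in a hole of a fixed wooden rack (45 tall). Origin: centre of the hex's tip, z up. Steel hex 20 across flats, z 0 to 28, flats facing +x and -x; collar 42 diameter, z 28 to 36, resting on the rack; neck 20 diameter; orange bar 84 along x, 18 thick along y, 30 tall, centred at z 76: grip it there across y. 0.2 kg. mm.
- key_blue: Key of the same shape and frame with a blue handle, in the rack's other hole, 130 mm from the orange one; its hex is only 12 mm across flats and does not fit. Leave it there. Which hole holds which key varies.
- socket (a point): Centre of the hex socket's mouth, on the screw's steel face (56 mm wide, 46 above the worktop, in a fixed 90 mm aluminium block at the edge of a chopping board). z up, x along the white line on the face, across a flat. 22 across flats, 30 deep, 4 chamfer. The key enters at equal yaw modulo 60 deg, within 10 deg. Fully home: collar on the face, tip 28 mm below this point.
- screw (a joint): Clamp screw angle, rad, growing clockwise seen from above: 0 open (white line at white dot), 1.571 locked, at its stop (white line at red dot, toward the board). Starts at 0.25 to 0.6. Light friction (0.05 N m) keeps it where it is left. The key has about 12 deg of play in the socket: turn the key some 15 deg farther than the screw must go.

How it is judged:
On the way, in this order (a step that is already met when the one before it is completed fails the run):
1. the held orange key is seated in the socket (tip more than 20 mm below the screw's face) before the screw is turned (z of key_orange in the frame of socket below -0.02 m and horizontal distance between key_orange and socket below 0.01 m and contact force between the fingers and key_orange above 1 N and value of joint screw below 0.95 rad), for 0.2 s.
2. the screw is turned to within 15 degrees of its stop with the key still seated (value of joint screw above 1.31 rad and z of key_orange in the frame of socket below -0.02 m and horizontal distance between key_orange and socket below 0.01 m), for 0.2 s.
At the end, for the whole second after the job is handed in: The screw is within 15 degrees of its locked stop (joint above 1.31), the orange key stands at rest in its socket, tip more than 20 mm below the screw's face, within 10 mm of its axis and upright within 10 degrees, and the blue key is within 30 mm of where it stood (all of step 2 and angle between key_orange's own z axis and vertical below 0.17 rad and linear speed of key_orange below 0.02 m/s and distance of key_blue from where it was at the start of the episode below 0.03 m); the robot touches nothing.
It fails at once if the screw is turned past 1.0 rad while the orange key is not seated in it (value of joint screw above 1 rad and z of key_orange in the frame of socket above -0.015 m).
It fails at once if the blue key is taken from the rack (distance of key_blue from where it was at the start of the episode above 0.03 m).
It also fails if it takes over 43 s, if anything falls off the work surface, if the arm or the gripper's body presses on something with over 40 N, if the wrist force passes 120 N, or if a joint passes its speed limit or range.

ROBOT

A 6-joint arm with a two-finger parallel gripper is mounted at the origin on a cart in front of the work surface, level with it; the furniture and walls round the work are solid. World frame = base frame: x ahead of the robot, y to its left, z up, the work surface at z = 0. Lengths are in m, angles in rad, forces in N, time in s.
With the tool pointing down it reaches from about 0.275 to 0.85 m from the base axis. Payload 5.2 kg.
Tool frame: the origin (TCP) lies midway between the tips of the shut fingers; the grasp point (between the pads) lies 19 mm behind it; z points along the fingers, y is the line along which they close (so a half turn about z gives the same grasp; the last joint's range is limited). The gripper opens to 85 mm and grips with 20 to 120 N. Pads are 22 mm wide; open, the fingers measure 114 mm over their backs; the gripper's body (76 mm by 85 mm) begins 54 mm behind the grasp point. The pads swing forward as they close: fully open they stand 13 mm farther back than shut.
Start: joints at [0.921, 0.259, 1.535, -0, 1.348, -0.203], TCP at [0.238, 0.496, 0.231] pointing down, gripper open.
Joint ranges: [-3.14, 3.14], [-0.91, 2.08], [0.19, 2.58], [-1.22, 4.36], [0.22, 2.71], [-3.12, 3.12]. Speed limits (rad/s): [2.57, 2.57, 3.14, 3.14, 3.14, 3.14].

INTERFACE

Orientations are given as [roll, pitch, yaw] about the fixed x, y, z axes, in that order (R = Rz(yaw) Ry(pitch) Rx(roll)).
In Python, from workcell import * gives the robot as it stands.
- The arm moves only by the shell command python3 -m creep 'ROWS' [OPENING]. ROWS is a JSON object of lists of equal length, an entry for each row: "translation": the shift along the tool's x, y, z normalised to -1 to 1, where 1 is 0.2 m, a list of three; "delta_rot": the turn, a rotation vector about the tool's x, y, z normalised to -1 to 1, where 1 is 6 degrees, a list of three. A call has 1 to 8 rows; each row shifts and turns the commanded pose from where the row before left it, along the tool's axes as they then stand; what a row does not reach is not made up. A row lasts 1/12 s, in which the tool goes at most 41.7 mm and 7.16 degrees, less where a joint would pass 70% of its speed; a pose out of reach is approached as far as the arm can. A call with a number of a shift or a turn outside -1 to 1 is refused whole. A call with a gripper value outside its range is refused whole. OPENING is the opening, from -1 (shut) to 1 (fully open), set as the call begins (- or left out, the last holds). The fingers move at their own pace and stop on an object; the grip force is fixed at half the most. Time passes only in rows, so rows that do not move let the fingers close. It gives the time, the measured TCP pose, the force, the opening and the grip force at its end, in the units of the state.
- observe(): the state, without advancing time (a new reading comes with each control period).
- get_image(name): name is "scene" or "top" or "wrist"; returns (picture, depth): 400x640x3 uint8, red, green, blue; 400x640 float32, m along the optical axis (not along the pixel's ray), 0 where there is no reading.
- camera_info(name): a dict with "mtx" (3x3 intrinsics, pixels), "eye" and "attitude" of the camera in the world; the wrist camera has in their place "hand_eye" (4x4, takes a point from camera to tool coordinates, whose origin is the TCP and whose axes are the flange's). Camera axes: x right, y down, z forward; pixel columns grow to the right and rows downward; lengths in m; the calibration is good to about 2 mm. The wrist camera is an equidistant fisheye: a pixel r from the principal point sees the ray r / f radians off the axis. A picture is of the moment at which its call begins: read the wrist's pose just before it. camera_info takes no time and is no camera call.
- job_done(): hands the job in; it is judged then, once.
Trained networks look in the newest picture that a camera, given by its name, has taken for a name from the list of things; names that differ only in an ending like _2 or _b are one class to them, and where a whole thing is asked for, a point or a joint stands for the part that bears it (a point fixed in the world has none). Each returns a list of dicts, best first, with "confidence" (0 to 1); they miss things now and then, are a little off and sometimes report something else, mostly with a low value. They report only what shows in the picture. A call takes as long as a camera call.
- outline_of(camera, label): "mask" (400x640 bool, what is visible of it) and "rect" ([left, top, width, height] in pixels, round what is visible of it).
- spot_point(camera, label): "at" ([column, row] in pixels: a listed point, or the origin of a listed thing).
The state is a dict: "time_s": time; "joint_pos": joint angles; "dq": joint speeds; "effort": joint torques, N m; "tcp_pos": TCP position; "ee_rot": TCP orientation; "force": force on the tool from outside, world axes, zero at the start; "wrist_torque": the same for the moment, N m; "width": finger opening in m; "finger_force": force on a finger pad.
Only numpy, scipy, OpenCV 4.12 (cv2) and the standard library are available. Lean on these libraries where they do the work, as an engineer would, in place of code of your own. Each camera call takes 0.05 s, during which the arm holds its last target. There are 200 camera calls.

## Working session

There is one attempt and no reset: what is moved stays moved. The work goes in short steps, Python scripts to look and compute and a shell command to move; the robot and the scene stay as the last step left them, time stands still between calls to the robot, and variables do not carry over. Pictures are saved under pics/ and viewed, at most 10 in all, crops included, and the job is handed in when it is done.

```bash
mkdir -p pics; cat > h.py <<'E'
from workcell import *
import numpy as np, cv2
from scipy.spatial.transform import Rotation as R
def att(a):
    a=np.array(a,float)
    return a if a.shape==(3,3) else R.from_euler('xyz',a).as_matrix() if a.size==3 else a
def w(cam,px,z,s=None):
    "pixel -> world at plane z"
    i=camera_info(cam);K=np.array(i['mtx'])
    d=np.array([(px[0]-K[0,2])/K[0,0],(px[1]-K[1,2])/K[1,1],1.])
    if cam=='wrist':
        s=s or observe();H=np.array(i['hand_eye']);T=R.from_euler('xyz',s['ee_rot']).as_matrix()
        th=np.hypot(d[0],d[1]);u=d[:2]/max(th,1e-9)
        d=np.r_[u*np.sin(th),np.cos(th)]
        d=T@H[:3,:3]@d;o=np.array(s['tcp_pos'])+T@H[:3,3]
    else: d=att(i['attitude'])@d;o=np.array(i['eye'])
    return o+d*(z-o[2])/d[2]
E
python3 - <<'E'
from h import *
print(observe())
for c in('scene','top','wrist'):
    print(c,camera_info(c))
    p,d=get_image(c);cv2.imwrite(f'pics/{c}0.png',p[:,:,::-1])
    for l in('key_orange','key_blue','socket'):
        print(l,[(np.round(x['at']),round(x['confidence'],2)) for x in spot_point(c,l)][:2],[(x['rect'],round(x['confidence'],2)) for x in outline_of(c,l)][:2])
E
```

```text
{'time_s': 0.0, 'joint_pos': array([ 9.21210429e-01,  2.59339894e-01,  1.53615598e+00,  4.49167824e-06,
        1.34797002e+00, -2.02794011e-01]), 'dq': array([-3.29421355e-05, -1.57649221e-04,  6.10450189e-04,  7.03596649e-04,
       -1.06157394e-03,  1.29745034e-03]), 'effort': array([-5.57217879e-05, -4.46023321e+01, -2.90573251e+01, -4.65095927e-04,
        1.17481209e-02,  4.78855611e-05]), 'tcp_pos': array([0.23727422, 0.49557385, 0.2304471 ]), 'ee_rot': array([-3.13975867e+00, -3.81574262e-04,  2.69479942e+00]), 'force': array([ 0.52063779, -0.26420908, -0.04714236]), 'wrist_torque': array([-0.01074888,  0.04627554,  0.05147234]), 'finger_force': 0.0, 'width': 0.08541147587025985}
scene {'mtx': array([[501.07332619,   0.        , 317.0007071 ],
       [  0.        , 501.07332619, 204.26970836],
       [  0.        ,   0.        ,   1.        ]]), 'eye': array([ 0.04065686, -0.67277928,  0.62686874]), 'attitude': array([-2.12355042,  0.01592847, -0.53983125])}
key_orange [(array([273., 188.]), 0.91), (array([299., 211.]), 0.66)] [([258.6, 150.2, 25.7, 32.9], 0.61)]
key_blue [(a
[... 512 characters left out ...]
.0, 27.3], 0.5)]
key_blue [(array([297., 208.]), 0.88)] [([284.7, 178.9, 15.2, 43.3], 0.59)]
socket [(array([295., 209.]), 0.25)] []
wrist {'mtx': array([[309.70691629,   0.        , 321.31507028],
       [  0.        , 309.70691629, 199.84027798],
       [  0.        ,   0.        ,   1.        ]]), 'hand_eye': array([[ 1.54208341e-04, -9.55274417e-01, -2.95720754e-01,
         7.50301381e-02],
       [ 9.99999956e-01,  2.21706841e-04, -1.94719303e-04,
         9.86085508e-04],
       [ 2.51573683e-04, -2.95720711e-01,  9.55274410e-01,
        -1.42421162e-01],
       [ 0.00000000e+00,  0.00000000e+00,  0.00000000e+00,
         1.00000000e+00]])}
key_orange [] []
key_blue [] []
socket [] []
```

View pics/top0.png

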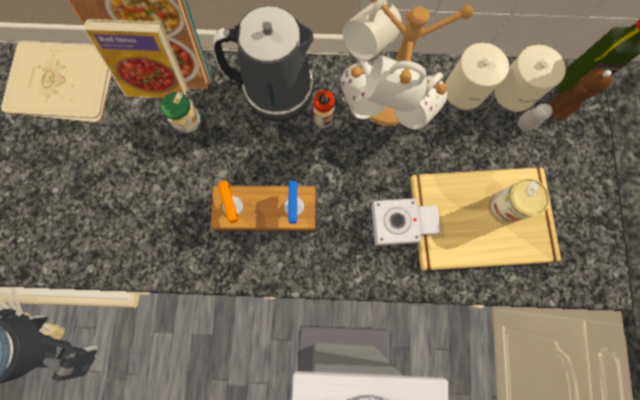

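View pics/scene0.png

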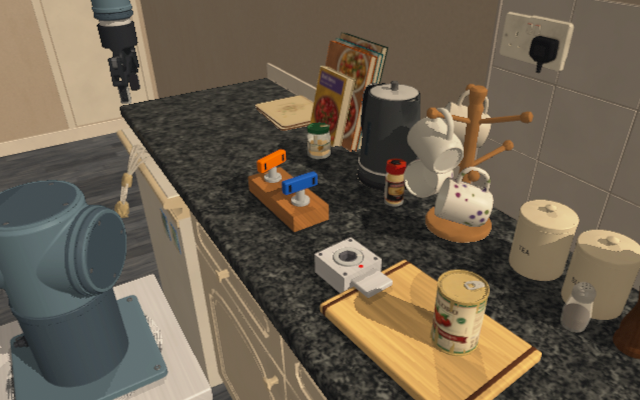

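Top view: the orange key's bar runs from (223,183) to (234,221) in the rack's left hole. The blue bar is at (293,202). The clamp face is at (398,220) with the red dot at (414,219). The scene view agrees.

```bash
python3 - <<'E'
from h import *
p,d=get_image('top')
hsv=cv2.cvtColor(p,cv2.COLOR_RGB2HSV)
m=((hsv[:,:,0]<16)&(hsv[:,:,1]>215)&(hsv[:,:,2]>170)).astype(np.uint8);m[:,:205]=0;m[:,260:]=0;m[:175]=0;m[235:]=0
r=cv2.minAreaRect(cv2.findNonZero(m));print(m.sum(),r)
b=cv2.boxPoints(r);q=np.array([w('top',x,.105)[:2] for x in b]);print(q,q.mean(0))
e=[q[1]-q[0],q[2]-q[1]];l=max(e,key=np.linalg.norm);print('bar yaw',np.degrees(np.arctan2(l[1],l[0])),[np.linalg.norm(x) for x in e])
for n,px,z in(('collar',(233,205),.053),('sock',(398,220),.046),('red',(414,219),.046),('blue',(293,202),.105)):print(n,w('top',px,z))
print(w('scene',(347,256),.046))
s=observe();print(s['time_s'])
E
```

```text
15 ((232.26560974121094, 203.27577209472656), (37.121421813964844, 5.549356460571289), 85.36454010009766)
[[0.51873156 0.30178314]
 [0.52008519 0.29075987]
 [0.44538203 0.27868418]
 [0.44407695 0.28949164]] [0.48206893 0.29017971]
bar yaw -170.8176247208657 [np.float64(0.011106075634410705), np.float64(0.07567287234096101)]
collar [0.48809918 0.29941568 0.053     ]
sock [ 0.4704821  -0.05103123  0.046     ]
red [ 0.47392352 -0.08498276  0.046     ]
blue [0.48890914 0.16951575 0.105     ]
[ 0.46895851 -0.05023797  0.046     ]
1.1
```

```bash
python3 -m creep '{"translation":[[-0.194,-0.043,0],[-0.194,-0.043,0],[-0.194,-0.043,0],[-0.194,-0.043,0],[-0.194,-0.043,0],[-0.194,-0.043,0],[-0.194,-0.043,0],[-0.194,-0.043,0]],"delta_rot":[[0,0,0],[0,0,0],[0,0,0],[0,0,0],[0,0,0],[0,0,0],[0,0,0],[0,0,0]]}' 1
python3 -m creep '{"translation":[[0,0,0],[0,0,0],[0,0,0],[0,0,0],[0,0,0],[0,0,0],[0,0,0],[0,0,0]],"delta_rot":[[0,0,-1],[0,0,-1],[0,0,-1],[0,0,-1],[0,0,-1],[0,0,-1],[0,0,-1],[0,0,0]]}'
cat >> h.py <<'E'
def move(dw,rows,s=None):
    s=s or observe();T=R.from_euler('xyz',s['ee_rot']).as_matrix();t=T.T@np.array(dw)
    print('rows',rows,'each',np.round(t/0.2/rows,3))
E
python3 - <<'E'
from h import *
s=observe();print(s['time_s'],s['tcp_pos'],np.degrees(s['ee_rot']),s['joint_pos'])
p,d=get_image('wrist');cv2.imwrite('pics/w1.png',p[:,:,::-1])
for l in('key_orange','socket'):
    print(l,[(np.round(x['at']),w('wrist',x['at'],.017,s),round(x['confidence'],2)) for x in spot_point('wrist',l)][:2])
for x in outline_of('wrist','key_orange')[:2]:
    m=np.array(x['mask']).astype(np.uint8);print(x['rect'],x['confidence'],cv2.minAreaRect(cv2.findNonZero(m)))
E
```

```text
time_s: 1.77
tcp_pos: [0.4891, 0.2984, 0.2315]
ee_rot: [3.141, 0.0, 2.695]
force: [0.7, 1.3, 0.6]
width: 0.0854
finger_force: 0.0
time_s: 2.43
tcp_pos: [0.4878, 0.2998, 0.2313]
ee_rot: [-3.142, -0.0, -2.852]
force: [0.3, 0.1, 0.3]
width: 0.0854
finger_force: 0.0
2.4333 [0.48783376 0.29983181 0.23126844] [-1.79998858e+02 -4.20292702e-03 -1.63393087e+02] [ 3.56380162e-01  2.99237937e-01  1.47963590e+00 -1.53496733e-05
  1.36279333e+00 -1.50425831e+00]
key_orange [(array([326., 170.]), array([0.48564498, 0.30498327, 0.017     ]), 0.73)]
socket [(array([73., 97.]), array([ 0.47595093, -0.07699277,  0.017     ]), 0.74)]
[309.8, 143.2, 33.7, 89.2] 0.79 ((324.0, 187.5), (91.0, 38.0), 90.0)
```

View pics/w1.png

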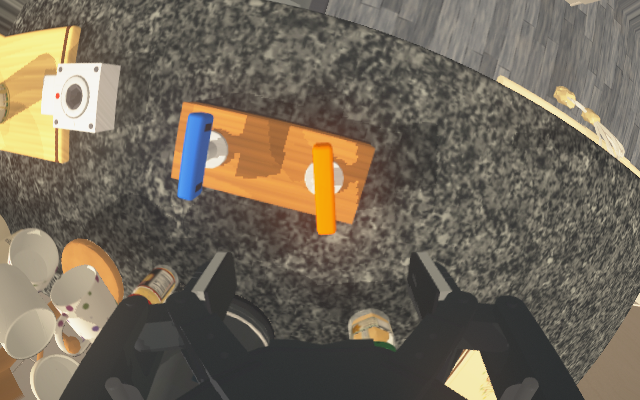

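The wrist view shows the orange bar nearly vertical, from about (322,146) to (327,232), with its collar at (323,179). The clamp is at (74,97).

```bash
python3 - <<'E'
from h import *
s=observe();p=cv2.cvtColor(cv2.imread('pics/w1.png'),cv2.COLOR_BGR2HSV)
m=((p[:,:,0]<22)&(p[:,:,1]>235)&(p[:,:,2]>200)).astype(np.uint8)
m[:,:300]=0;m[:,345:]=0;m[:140]=0;m[240:]=0
c=max(cv2.findContours(m,0,2)[0],key=cv2.contourArea)
r=cv2.minAreaRect(c);print(r,m.sum())
b=cv2.boxPoints(r);q=np.array([w('wrist',x,.108,s)[:2] for x in b]);e=[q[1]-q[0],q[2]-q[1]];l=max(e,key=np.linalg.norm)
print(q.mean(0),np.degrees(np.arctan2(l[1],l[0]))%180,[np.linalg.norm(x) for x in e])
print('collar',w('wrist',(323,179),.053,s))
a,bb=w('wrist',(322,146),.108,s),w('wrist',(327,232),.108,s);print(a,bb,(a+bb)/2,np.degrees(np.arctan2(*(bb-a)[1::-1])))
E
```

```text
((324.178955078125, 188.8638153076172), (88.8266830444336, 19.586782455444336), 86.42366790771484) 1623
[0.48610946 0.30256851] 20.354226694369416 [np.float64(0.016846366025576816), np.float64(0.08248528108299705)]
collar [0.48867924 0.30235699 0.053     ]
[0.44839949 0.2894071  0.108     ] [0.52373049 0.31628038 0.108     ] [0.48606499 0.30284374 0.108     ] 19.633145754471165
```

```bash
python3 -m creep '{"translation":[[0,0.0135,0],[0,0,0.157],[0,0,0.157],[0,0,0.157],[0,0,0.157],[0,0,0.157],[0,0,0],[0,0,0]],"delta_rot":[[0,0,-0.6],[0,0,0],[0,0,0],[0,0,0],[0,0,0],[0,0,0],[0,0,0],[0,0,0]]}' 1
python3 -m creep '{"translation":[[0,0,0],[0,0,0],[0,0,0],[0,0,0],[0,0,0],[0,0,0],[0,0,0],[0,0,0]],"delta_rot":[[0,0,0],[0,0,0],[0,0,0],[0,0,0],[0,0,0],[0,0,0],[0,0,0],[0,0,0]]}' -1
```

```text
time_s: 3.3
tcp_pos: [0.4859, 0.302, 0.0732]
ee_rot: [-3.142, -0.004, -2.794]
force: [0.1, 0.8, 0.1]
width: 0.0854
finger_force: 0.0
time_s: 3.97
tcp_pos: [0.4877, 0.3026, 0.0754]
ee_rot: [-3.141, 0.002, -2.792]
force: [0.3, 0.0, 7.0]
width: 0.0171
finger_force: 59.5
```

```bash
python3 -m creep '{"translation":[[0,0,-0.15],[0,0,-0.15],[0,0,-0.15],[0,0,-0.15],[0,0,0]],"delta_rot":[[0,0,0],[0,0,0],[0,0,0],[0,0,0],[0,0,0]]}' -1
python3 -m creep '{"translation":[[0.064,-0.143,0],[0.064,-0.143,0],[0.064,-0.143,0],[0.064,-0.143,0],[0.064,-0.143,0],[0.064,-0.143,0],[0.064,-0.143,0],[0.064,-0.143,0],[0,0,0],[0,0,0]]}' -1 | head -3
python3 -m creep '{"translation":[[0.064,-0.143,0],[0.064,-0.143,0],[0.064,-0.143,0],[0.064,-0.143,0],[0.064,-0.143,0],[0.064,-0.143,0],[0.064,-0.143,0],[0.064,-0.143,0]],"delta_rot":[[0,0,0],[0,0,0],[0,0,0],[0,0,0],[0,0,0],[0,0,0],[0,0,0],[0,0,0]]}' -1
python3 -m creep '{"translation":[[0,0,0],[0,0,0],[0,0,0]],"delta_rot":[[0,0,0],[0,0,0],[0,0,0]]}'
python3 - <<'E'
from h import *
s=observe();print(s['time_s'],s['tcp_pos'],np.degrees(s['ee_rot']))
p,d=get_image('wrist');cv2.imwrite('pics/w2.png',p[:,:,::-1])
for l in('key_orange','socket'):
    print(l,[(np.round(x['at']),w('wrist',x['at'],.046,s),round(x['confidence'],2)) for x in spot_point('wrist',l)][:2])
E
```

```text
time_s: 4.38
tcp_pos: [0.49, 0.3037, 0.2007]
ee_rot: [3.141, 0.011, -2.792]
force: [1.1, 0.6, -0.7]
width: 0.0177
finger_force: 59.1
time_s: 5.05
tcp_pos: [0.468, 0.0512, 0.1934]
ee_rot: [3.141, -0.001, -2.792]
force: [0.2, -0.6, -2.1]
width: 0.0169
finger_force: 59.2
time_s: 5.3
tcp_pos: [0.4687, 0.0526, 0.1937]
ee_rot: [3.141, -0.001, -2.794]
force: [0.6, 0.6, -2.6]
width: 0.0174
finger_force: 59.5
5.3 [0.46869548 0.05263118 0.19372736] [ 1.79939670e+02 -4.54674436e-02 -1.60060097e+02]
key_orange [(array([323., 217.]), array([0.49943861, 0.06616431, 0.046     ]), 0.59), (array([223., 152.]), array([ 0.4699942 , -0.04841448,  0.046     ]), 0.23)]
socket [(array([223., 154.]), array([ 0.47100636, -0.04768516,  0.046     ]), 0.65)]validation failed for argument at $...
```

View pics/w2.png

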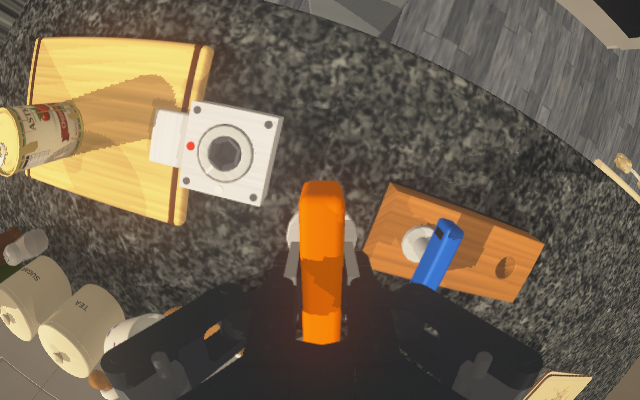

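The orange key is held at (322,260). The clamp screw is visible at (224,152) with the red dot at (190,146). I'll zoom in on the face for the white line.

```bash
python3 - <<'E'
import cv2
p=cv2.imread('pics/w2.png')[112:192,184:264]
cv2.imwrite('pics/w2c.png',cv2.resize(cv2.convertScaleAbs(p,alpha=1.1,beta=-20),None,fx=7,fy=7,interpolation=cv2.INTER_CUBIC))
E
```

```text
(no output)
```

View pics/w2c.png

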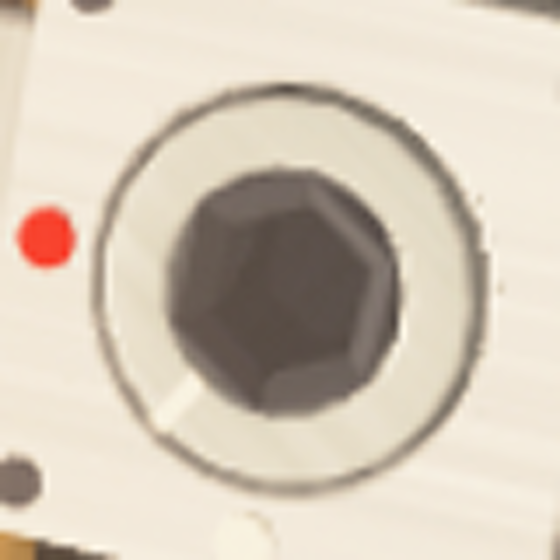

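The white line runs from (195,382) to (160,425) in the crop. The white dot is at (245,540), the red dot at (46,238), and the face centre at (290,289).

```bash
python3 - <<'E'
from h import *
s=observe()
f=lambda c:w('wrist',(184+c[0]/7-.43,112+c[1]/7-.43),.046,s)
c=f((290,289));print('centre',c)
h=f((283,290));print('hexmouth',h)
for n,q in dict(line=(162,423),linein=(197,380),red=(46,238),white=(245,540)).items():
    v=f(q)-c;print(n,np.degrees(np.arctan2(v[1],v[0])),np.linalg.norm(v))
v=f((162,423))-f((197,380));print(np.degrees(np.arctan2(v[1],v[0])))
print('ellipse',[f(q) for q in ((97,290),(485,285),(290,88),(292,492))])
E
```

```text
centre [ 0.47041173 -0.04559455  0.046     ]
hexmouth [ 0.47087429 -0.04654217  0.046     ]
line -28.156840931328635 0.028138196317458685
linein -29.873324588517118 0.0195967083664441
red -83.2042908761424 0.03808492899189392
white 5.164743478097087 0.03747830419519291
-24.22951877596706
ellipse [array([ 0.47971549, -0.07365267,  0.046     ]), array([ 0.46089403, -0.01899674,  0.046     ]), array([ 0.44352543, -0.05385178,  0.046     ]), array([ 0.49844668, -0.03727629,  0.046     ])]
```

```bash
python3 -m creep '{"translation":[[0,0,0],[0,0,0],[-0.013,-0.108,0.075],[-0.013,-0.108,0.075],[-0.013,-0.108,0.075],[-0.013,-0.108,0.075],[0,0,0],[0,0,0]],"delta_rot":[[0,0,-0.92],[0,0,-0.92],[0,0,0],[0,0,0],[0,0,0],[0,0,0],[0,0,0],[0,0,0]]}'
python3 - <<'E'
from h import *
import time
s=observe();print(s['time_s'],s['tcp_pos'],np.degrees(s['ee_rot']))
p,d=get_image('wrist');cv2.imwrite('pics/w3.png',p[:,:,::-1])
for x in spot_point('wrist','socket')[:2]: print(x['at'],w('wrist',x['at'],.046,s),x['confidence'])
E
```

```text
time_s: 6.12
tcp_pos: [0.5224, -0.0158, 0.133]
ee_rot: [3.139, -0.002, -2.6]
force: [-0.7, -1.0, -1.9]
width: 0.0171
finger_force: 59.5
6.1167 [ 0.52238361 -0.01579563  0.13301362] [ 1.79879966e+02 -1.04194625e-01 -1.48954149e+02]
[320.4, 125.0] [ 0.47016826 -0.04762357  0.046     ] 0.8
[323.7, 218.9] [ 0.53166938 -0.0076019   0.046     ] 0.23
```

View pics/w3.png

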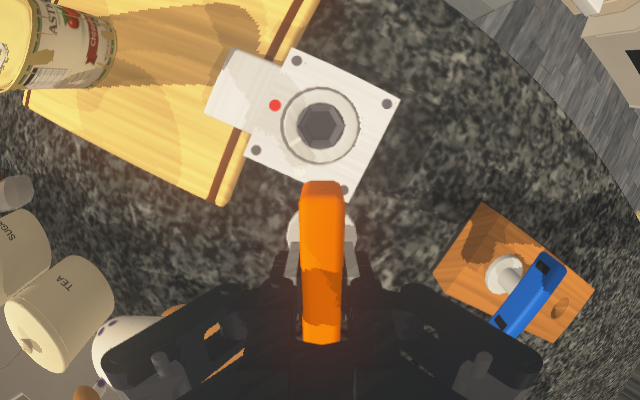

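The socket mouth is at (320,125), well centred in the face disc (281–360, 86–165). The held bar spans rows 181–343 at column 322. Next I check where the bar sits in the fingers.

```bash
python3 - <<'E'
from h import *
s=observe();T=R.from_euler('xyz',s['ee_rot']).as_matrix()
t=lambda px,h:T.T@(w('wrist',px,s['tcp_pos'][2]+h,s)-s['tcp_pos'])
print('far top',t((321,343),.0335),'near bottom',t((322,182),.0035),'collar l/r',t((288,238),-.022),t((356,238),-.022))
g=cv2.imread('pics/w3.png')[170:350,321].astype(int);print([(170+i,*g[i]) for i in range(0,50,3)])
sk=np.array([.4702,-.0476,.046]);d=sk-s['tcp_pos'];d[2]=0;move(d,2,s)
E
```

```text
far top [-0.02959271  0.00014234 -0.03350764] near bottom [ 0.04000884  0.00056431 -0.00348912] collar l/r [ 0.00022506 -0.01919654  0.02198584] [0.00022864 0.02045573 0.02201522]
[(170, np.int64(217), np.int64(230), np.int64(238)), (173, np.int64(217), np.int64(231), np.int64(238)), (176, np.int64(217), np.int64(232), np.int64(240)), (179, np.int64(201), np.int64(222), np.int64(234)), (182, np.int64(50), np.int64(96), np.int64(181)), (185, np.int64(49), np.int64(92), np.int64(175)), (188, np.int64(46), np.int64(95), np.int64(182)), (191, np.int64(45), np.int64(95), np.int64(182)), (194, np.int64(41), np.int64(99), np.int64(195)), (197, np.int64(30), np.int64(113), np.int64(228)), (200, np.int64(19), np.int64(123), np.int64(239)), (203, np.int64(11), np.int64(129), np.int64(242)), (206, np.int64(10), np.int64(129), np.int64(243)), (209, np.int64(10), np.int64(128), np.int64(243)), (212, np.int64(10), np.int64(128), np.int64(243)), (215, np.int64(10), np.int64(127), np.int64(243)), (218, np.int64(10), np.int64(128), np.int64(243))]
rows 2 each [ 0.154 -0.002  0.   ]
```

```bash
python3 -m creep '{"translation":[[0.155,-0.002,0],[0.155,-0.002,0],[0,0,0.04],[0,0,0.04],[0,0,0],[0,0,0]],"delta_rot":[[0,0,0],[0,0,0],[0,0,0],[0,0,0],[0,0,0],[0,0,0]]}'
python3 -m creep '{"translation":[[0,0,0.02],[0,0,0.02],[0,0,0.02],[0,0,0]],"delta_rot":[[0,0,0],[0,0,0],[0,0,0],[0,0,0]]}'
```

```text
time_s: 6.72
tcp_pos: [0.4703, -0.0481, 0.1184]
ee_rot: [-3.142, 0.0, -2.599]
force: [-0.4, -0.0, -1.8]
width: 0.017
finger_force: 59.6
time_s: 7.05
tcp_pos: [0.4695, -0.0485, 0.1053]
ee_rot: [3.14, -0.001, -2.599]
force: [0.1, 0.1, -2.7]
width: 0.0173
finger_force: 59.6
```

```bash
python3 -m creep '{"translation":[[0,0,0.02],[0,0,0.02],[0,0,0.01],[0,0,0]],"delta_rot":[[0,0,0],[0,0,0],[0,0,0],[0,0,0]]}'
```

```text
time_s: 7.38
tcp_pos: [0.4698, -0.0488, 0.0958]
ee_rot: [3.141, 0.0, -2.6]
force: [1.5, 1.3, -2.6]
width: 0.0175
finger_force: 59.5
```

Entering with no resistance, so I'll keep going down.

```bash
python3 -m creep '{"translation":[[0,0,0.02],[0,0,0.02],[0,0,0.02],[0,0,0]],"delta_rot":[[0,0,0],[0,0,0],[0,0,0],[0,0,0]]}'
python3 -m creep '{"translation":[[0,0,0.015],[0,0,0.015],[0,0,0.01],[0,0,0],[0,0,0]],"delta_rot":[[0,0,0],[0,0,0],[0,0,0],[0,0,0],[0,0,0]]}'
```

```text
time_s: 7.72
tcp_pos: [0.4698, -0.0488, 0.0836]
ee_rot: [3.141, 0.0, -2.6]
force: [0.7, 0.5, -3.1]
width: 0.0169
finger_force: 59.4
time_s: 8.13
tcp_pos: [0.47, -0.0489, 0.0764]
ee_rot: [-3.141, 0.0, -2.6]
force: [0.9, 1.7, 0.6]
width: 0.0171
finger_force: 59.8
```

```bash
python3 -m creep '{"translation":[[0,0,0],[0,0,0],[0,0,0],[0,0,0],[0,0,0],[0,0,0],[0,0,0],[0,0,0]],"delta_rot":[[0,0,0.8],[0,0,0.8],[0,0,0.8],[0,0,0.8],[0,0,0.8],[0,0,0.8],[0,0,0.8],[0,0,0.8]]}'
python3 -m creep '{"translation":[[0,0,0],[0,0,0],[0,0,0],[0,0,0],[0,0,0]],"delta_rot":[[0,0,0.8],[0,0,0.8],[0,0,0.8],[0,0,0.8],[0,0,0]]}'
python3 - <<'E'
from h import *
s=observe();print(np.degrees(s['ee_rot']),s['wrist_torque'])
E
```

```text
time_s: 8.8
tcp_pos: [0.4705, -0.0485, 0.0764]
ee_rot: [3.141, 0.001, 3.009]
force: [2.9, 3.4, -0.4]
width: 0.0168
finger_force: 59.8
time_s: 9.22
tcp_pos: [0.4703, -0.0487, 0.0764]
ee_rot: [3.141, 0.001, 2.675]
force: [2.6, 3.7, -0.9]
width: 0.0172
finger_force: 59.9
[1.79959773e+02 4.81216547e-02 1.53264903e+02] [ 0.66860243 -0.44581373 -0.03655127]
```

```bash
python3 -m creep '{"translation":[[0,0,0],[0,0,0],[0,0,0],[0,0,0],[0,0,0]],"delta_rot":[[0,0,0.6],[0,0,0.6],[0,0,0.6],[0,0,0.4],[0,0,0]]}' | sed -n 2,4p
python3 - <<'E'
from h import *
s=observe();print(np.degrees(s['ee_rot']),s['wrist_torque'])
p,d=get_image('wrist');cv2.imwrite('pics/w4.png',p[:,:,::-1])
E
```

```text
tcp_pos: [0.4703, -0.0488, 0.0764]
ee_rot: [3.141, 0.001, 2.449]
force: [2.4, 3.4, -0.8]
[1.79964254e+02 3.70901060e-02 1.40308280e+02] [ 0.62487058 -0.48812981  0.02755942]
```

View pics/w4.png

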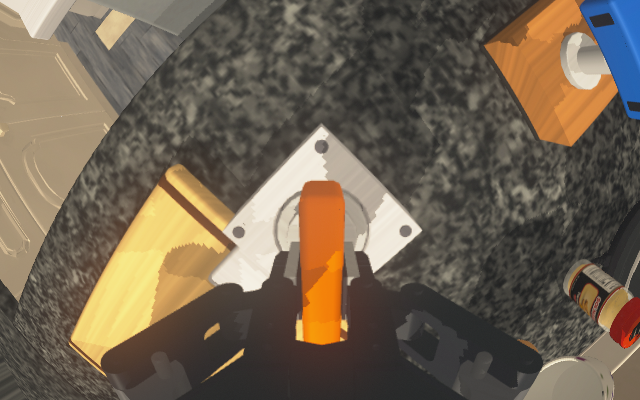

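The key is seated, with its collar on the face at (322,225), but the white line is hidden. I'll turn in small steps until the stop is felt.

```bash
T='from workcell import *;s=observe();print(s["ee_rot"][2],s["wrist_torque"],s["joint_pos"][5])'
python3 -m creep '{"translation":[[0,0,0],[0,0,0],[0,0,0]],"delta_rot":[[0,0,0.5],[0,0,0],[0,0,0]]}' | sed -n 4p; python3 -c "$T"
python3 -m creep '{"translation":[[0,0,0],[0,0,0],[0,0,0]],"delta_rot":[[0,0,0.5],[0,0,0],[0,0,0]]}' | sed -n 4p; python3 -c "$T"
```

```text
force: [3.3, 3.8, -0.7]
2.3986251601251793 [ 0.69242366 -0.66582485  0.32010536] -1.1682245826627418
force: [3.7, 2.8, -0.5]
2.3460754555386676 [ 0.69887193 -0.79086921  0.52271334] -1.1156274277449039
```

Torque climbs from 0.03 to 0.52 N m, so the screw is at its stop. I'll relax the twist, release and back away.

```bash
python3 -m creep '{"translation":[[0,0,0],[0,0,0]],"delta_rot":[[0,0,-0.6],[0,0,0]]}' | head -2
python3 -m creep '{"translation":[[0,0,0],[0,0,0],[0,0,0],[0,0,0],[0,0,0],[0,0,0],[0,0,0],[0,0,0]],"delta_rot":[[0,0,0],[0,0,0],[0,0,0],[0,0,0],[0,0,0],[0,0,0],[0,0,0],[0,0,0]]}' 1
python3 -m creep '{"translation":[[0,0,-0.05],[0,0,-0.1],[0,0,-0.15],[0,0,-0.15],[0,0,-0.15],[0,0,-0.15],[0,0,0],[0,0,0]],"delta_rot":[[0,0,0],[0,0,0],[0,0,0],[0,0,0],[0,0,0],[0,0,0],[0,0,0],[0,0,0]]}'
python3 - <<'E'
from h import *
p,d=get_image('wrist');a=p[100:340,200:440,::-1]
cv2.imwrite('pics/w5.png',cv2.resize(a,None,fx=2.5,fy=2.5,interpolation=cv2.INTER_CUBIC))
E
```

```text
time_s: 10.35
tcp_pos: [0.4703, -0.0489, 0.0764]
time_s: 11.02
tcp_pos: [0.4698, -0.049, 0.0763]
ee_rot: [-3.141, 0.0, 2.406]
force: [-0.7, 0.5, 0.5]
width: 0.0855
finger_force: 0.0
time_s: 11.68
tcp_pos: [0.4709, -0.0493, 0.2282]
ee_rot: [3.14, 0.004, 2.406]
force: [-0.6, -0.6, -0.2]
width: 0.0851
finger_force: 0.0
```

View pics/w5.png

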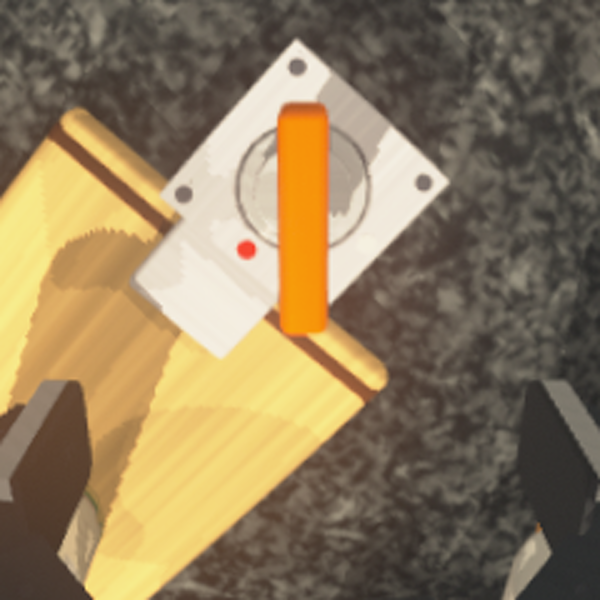

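The key stands upright and free, with its bar at (302,215) over the face at (303,187) and the red dot at (246,250). One zoom to check that the white line points at it.

```bash
python3 - <<'E'
from h import *
p,d=get_image('wrist');a=p[145:210,285:355,::-1].astype(float)
a=np.clip((a-150)*2.4,0,255).astype(np.uint8)
cv2.imwrite('pics/w6.png',cv2.resize(a,None,fx=8,fy=8,interpolation=cv2.INTER_CUBIC))
E
```

```text
(no output)
```

View pics/w6.png

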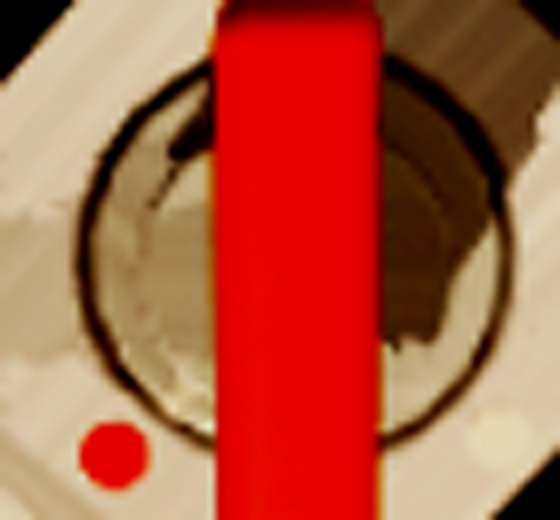

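The zoom shows the collar flat on the face and a faint bright mark near (185,400), in the direction of the red dot. With the torque rise, that puts the screw at its stop, so I'm handing in.

```bash
python3 -c "from workcell import *;print(job_done())"
```

```text
the job is handed in; nothing more can be done
None
```

I handed the job in: the orange key stands seated in the clamp screw, the torque rise showed the screw at its stop (the key hides most of the white line), the blue key was left in the rack, and the gripper is clear; no verdict came back.

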